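Open the garnish box and slide the plate up to it

ROBOT

A 6-joint arm with a two-finger parallel gripper is mounted at the origin on the work surface. World frame = base frame: x ahead of the robot, y to its left, z up, the work surface at z = 0. Lengths are in mm, angles in rad, forces in N, time in s.
With the tool pointing down it reaches from about 300 to 775 mm from the base axis. Payload 14.6 kg.
Tool frame: the origin (TCP) lies on the centre line of the jaws, within the pads' length; the fingertips stand 19 mm ahead of it and the grasp point (between the pads) is the TCP (bot.tip_reach is the distance from the TCP to the fingertips, in mm); z points along the fingers, y is the line along which they close (so a half turn about z gives the same grasp; the last joint's range is limited). The gripper opens to 85 mm and grips with 20 to 120 N. Pads are 22 mm wide; open, the fingers measure 114 mm over their backs; the gripper's body (76 mm by 85 mm) begins 54 mm behind the grasp point. The pads swing forward as they close: fully open they stand 13 mm farther back than shut.
Start: joints at [1.037, 0.3, 1.521, -0, 1.321, -0.067], TCP at [247.513, 491.149, 250.281] pointing down, gripper open.
Joint ranges: [-3.03, 3.03], [-0.79, 2.21], [0.23, 2.52], [-1.04, 4.18], [0, 3.07], [-2.55, 2.55]. Speed limits (rad/s): [2.22, 2.22, 2.57, 3.14, 3.14, 3.14].

INTERFACE

Orientations are given as a unit quaternion [w, x, y, z].
In Python, from rig import bot gives the robot as it stands. Calls block until the motion is done:
- bot.move_to(position, orientation): joint-space move of the TCP to a pose.
- bot.servo_line(position, attitude=None, speed=150, until_force=None): straight line of the TCP; attitude=None keeps the orientation; speed is the mean speed in mm/s. With until_force (N) it stops when the force on the tool has changed by that much, and returns True; else False.
- bot.move_joints(angles): joint-space move.
- bot.move_gripper(opening, grip_force=None): finger opening in mm; grip_force is the grip in N (None keeps the last); returns when the fingers have stopped.
- bot.dwell(seconds).
- bot.ik(position, orientation): joint angles nearest the present ones, or None.
- bot.read_state(): the state.
- bot.read_camera(name): name is "scene" or "top" or "wrist"; returns a dict with "image" (480x640x3 uint8, blue, green, red), "depth" (480x640 float32, mm along the optical axis (not along the pixel's ray), 0 where there is no reading), "fovy" (degrees; the focal length in pixels is half the picture's height over the tangent of half this angle, whatever the lens; pixels are square), "cx", "cy" (the principal point, pixels), "k1" (the pictures are not rectified: a ray, as slopes to the right and down, at radius r is drawn at 1 + k1 r^2 times it, then the intrinsics apply), "eye" and "attitude" of the camera in the world; the wrist camera has in their place "mount" (4x4, takes a point from camera to tool coordinates, whose origin is the TCP and whose axes are the flange's). Camera axes: x right, y down, z forward; pixel columns grow to the right and rows downward; lengths in mm; the calibration is good to about 2 mm. A picture is of the moment at which its call begins: read the wrist's pose just before it.
A pose or a line that the arm cannot do raises bot.MotionError and nothing moves.
- bot.finish_job(): hands the job in; it is judged then, once.
The state is a dict: "clock": time; "joint_positions": joint angles; "qvel": joint speeds; "effort": joint torques, N m; "ee_pos": TCP position; "tool_rot": TCP orientation; "ft_force": force on the tool from outside, world axes, zero at the start; "moment": the same for the moment, N m; "grip_width": finger opening in mm; "grip_force": force on a finger pad.
Only numpy, scipy, OpenCV 4.12 (cv2) and the standard library are available. Lean on these libraries where they do the work, as an engineer would, in place of code of your own. Each camera call takes 0.05 s, during which the arm holds its last target. There are 200 camera calls.

TASK

Get ready to dress a plate: flip the lid of the wider of the two garnish boxes up and right over backwards until it stays open by itself, and slide the plate along the counter until it sits centred in front of that box, within five centimetres of it. Only push with the fingertips: do not fling the lid, do not grip or pick anything up, and leave the smaller box shut and the other things on the counter where they are.

Things in the scene. Friction and masses are not known exactly. Their poses are not given: they have to be found in the camera images.
- wide_box: The wider garnish box: low brushed-steel case, 155 mm deep (its x), 250 mm wide (its y), 94 mm high, fixed to the counter on rubber feet, three white pans of garnish inside, covered by a flat black plastic lid. Origin: centre of its underside, on the counter. Its front (lip side) faces its own -x, towards the robot at yaw 0; the hinge is along the top of its rear (+x) wall. Its yaw stays within 0.25 rad of 0.
- wide_lid (a joint): Hinge of the wide box's lid, rad: 0 = closed and level, grows as the front of the lid rises and swings back, 1.57 = upright, 1.92 = leaning back against its stop. The lid (4 mm thick, about 200 g, 256 mm wide along the box's y, 177 mm from hinge to front edge) turns freely: below about 1.57 it falls shut by its own weight, past it it falls open and gravity holds it against the stop.
- wide_lid_lip (a point): Middle of the front edge of the wide box's lid, on its underside; it moves with the lid. Closed, it is 94 mm above the counter. The lid overhangs the front wall of the case by 22 mm all along its width and the space below this lip is free, so a fingertip fits under it.
- wide_lid_hinge (a point): Middle of the hinge line of the wide box's lid, 94 mm above the counter, above the case's rear wall; the hinge line runs along the box's y.
- plate: Round dark slate-grey plate, 180 mm across the rim, 22 mm high, about 380 g, loose on the counter: a flat middle 112 mm across whose upper face is 5 mm above the counter, and a broad rim that slopes up from there to the edge. Origin: centre of its underside, z up. It slides easily when its rim is pushed from outside or from within. It starts in front of the gap between the two boxes.
- small_box: The smaller garnish box: same make, depth and height, only 165 mm wide (two pans), fixed. Origin: centre of its underside; front faces its own -x. One box stands to the left and one to the right of the middle; which is which changes. Leave it shut.
- small_lid (a joint): Hinge of the small box's lid, rad, 0 = closed. It must stay closed.
- sauce_bottle: Bystander: squeeze bottle, 54 mm across, 194 mm tall, between and behind the boxes. Origin: centre of its underside.
- ramekin: Bystander: small white cup, 68 mm across, 42 mm high, between the boxes. Origin: centre of its underside.
- dressing_bottle: Bystander: pale squeeze bottle, 54 mm across, 194 mm tall, at the left or right side of the counter. Origin: centre of its underside.
- pepper_mill: Bystander: turned dark wood mill, 56 mm across, 188 mm tall, at a side of the counter. Origin: centre of its underside.
- salt_pot: Bystander: small wooden bowl, 84 mm across, 50 mm high, at a side of the counter. Origin: centre of its underside.
There are look-alikes about, which are no part of the job. What is shaped like the plate but blue or pink is not meant.

How it is judged (in metres and radians):
At the end, for the whole second after the job is handed in: The wide box's lid rests open at its stop by itself (joint above 1.8 rad, still); the small lid is shut; the plate lies flat and still on the counter in front of the wide box, its centre within 35 mm of the box's middle line and its rim no more than 60 mm from the front wall of the box (value of joint wide_lid above 1.8 rad and velocity of joint wide_lid between -0.1 and 0.1 rad/s and value of joint small_lid below 0.05 rad and y of plate in the frame of wide_box between -0.035 and 0.035 m and x of plate in the frame of wide_box between -0.2275 and -0.155 m and height (world z) of plate below 0.006 m and angle between plate's own z axis and vertical below 0.05 rad and linear speed of plate below 0.02 m/s); the robot touches nothing.
It fails at once if the lid is flung (faster than 5 rad/s) (velocity of joint wide_lid above 5 rad/s).
It fails at once if the plate is picked up or tipped (20 mm or 0.2 rad) (height (world z) of plate above 0.02 m or angle between plate's own z axis and vertical above 0.2 rad).
It fails at once if the plate or the lid is gripped or pressed hard (over 35 N between it and the fingers) (contact force between the fingers and plate above 35 N or contact force between the fingers and wide_lid above 35 N).
It fails at once if the small box is opened (value of joint small_lid above 0.1 rad).
It fails at once if another thing on the counter is moved more than 25 mm or knocked over (distance of any of sauce_bottle, ramekin, dressing_bottle, pepper_mill, salt_pot from where it was at the start of the episode above 0.025 m or angle between any of sauce_bottle, dressing_bottle, pepper_mill's own z axis and vertical above 0.4 rad).
It also fails if it takes over 64 s, if anything falls off the work surface, if the arm or the gripper's body presses on something with over 40 N, if the wrist force passes 120 N, or if a joint passes its speed limit or range.

## Working session

There is one attempt and no reset: what is moved stays moved. The work goes in short steps, each a Python script; the robot and the scene stay as the last script left them, time stands still between calls to the robot, and variables do not carry over. Pictures are saved under pics/ and viewed, at most 10 in all, crops included, and the job is handed in when it is done.

```bash
ls; mkdir -p pics
cat > h.py <<'E'
import numpy as np, cv2
from rig import bot
from scipy.spatial.transform import Rotation as R
def rot(q): return R.from_quat([q[1],q[2],q[3],q[0]]).as_matrix()
def cloud(c):
    h,w=c["depth"].shape; f=h/2/np.tan(np.radians(c["fovy"])/2)
    K=np.array([[f,0,c["cx"]],[0,f,c["cy"]],[0,0,1.]])
    v,u=np.mgrid[0:h,0:w].astype(float)
    p=cv2.undistortPoints(np.stack([u.ravel(),v.ravel()],1)[:,None],K,np.array([c["k1"],0,0,0.]))[:,0].reshape(h,w,2)
    d=c["depth"].astype(float)
    P=np.dstack([p[...,0]*d,p[...,1]*d,d])
    W=P@rot(c["attitude"]).T+np.array(c["eye"]); W[d==0]=np.nan
    return W
E
python3 - <<'E'
from h import *
for n in("top","scene"):
    c=bot.read_camera(n); cv2.imwrite(f"pics/{n}0.png",c["image"]); np.save(f"pics/{n}0.npy",cloud(c)); print(n,c["eye"],c["attitude"],c["fovy"],c["k1"])
s=bot.read_state(); print(s)
E
```

```text
pics
top [ 4.47263326e+02 -1.24817719e+00  1.25012203e+03] [ 0.01445547 -0.70219011  0.71172421 -0.01298998] 53.67668336683686 -0.06932878959126858
scene [1224.13146266   -4.88158864  875.94981841] [-0.26084169  0.66848593  0.6502645  -0.249488  ] 56.121626999527265 0.03384247315802596
{'clock': 0.1, 'joint_positions': array([ 1.03738470e+00,  3.00426723e-01,  1.52150769e+00,  2.20265745e-05,
        1.32067760e+00, -6.66004998e-02]), 'qvel': array([-0.0016792 ,  0.00049019, -0.00033601, -0.00029807,  0.00049523,
       -0.0005986 ]), 'effort': array([ 8.90805914e-04, -5.44377172e+01, -3.62370086e+01, -7.26837402e-05,
        3.07137881e-03,  1.29384350e-05]), 'ee_pos': array([247.42950937, 491.00009539, 249.77668977]), 'tool_rot': array([-1.60816273e-04,  2.31294706e-01,  9.72883600e-01, -4.83761730e-04]), 'ft_force': array([ 0.1885472 , -0.41326243, -0.23126634]), 'moment': array([ 0.01564873,  0.02098868, -0.0151036 ]), 'grip_force': 0.0, 'grip_width': 85.57216812717824}
```

View pics/top0.png

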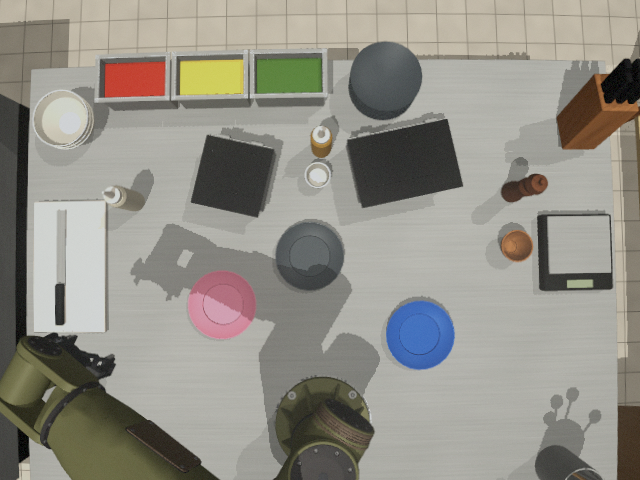

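View pics/scene0.png

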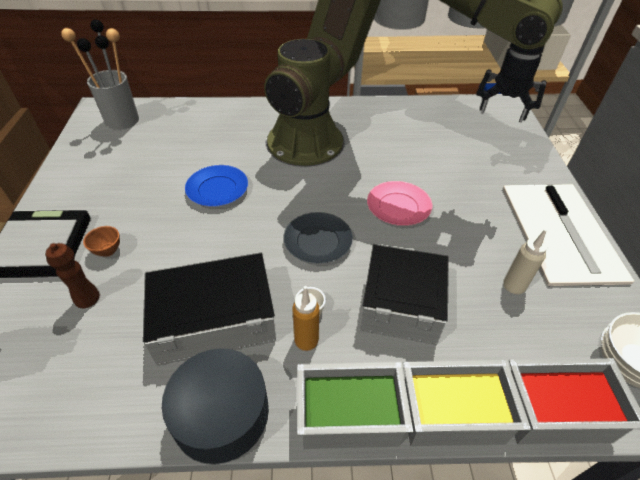

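The top view shows the wide box on the right (lid centre ~(405,163)), the small box at (233,175), the grey plate at (310,255), the ramekin at (317,175) and a dark pot behind the wide box at (385,80). Next I'll measure these.

Run:
```python
from h import *
W=np.load("pics/top0.npy"); img=cv2.imread("pics/top0.png")
def reg(x0,x1,y0,y1,z0,z1):
    m=np.zeros(W.shape[:2],bool); m[y0:y1,x0:x1]=1
    return m&(W[...,2]>z0)&(W[...,2]<z1)
for n,a in dict(wide=(335,475,110,215,85,110),small=(185,285,125,225,85,110)).items():
    m=reg(*a); P=W[m]; r=cv2.minAreaRect(P[:,:2].astype(np.float32)); print(n,r,np.median(P[:,2]),cv2.boxPoints(r).round(1).tolist())
for n,a in dict(plate=(265,355,210,300,9,35),blue=(375,465,290,380,9,35),pink=(180,262,265,345,9,35),ram=(300,335,158,192,30,60),salt=(495,535,225,265,30,70),mill=(495,555,165,210,40,220),pot=(345,425,35,122,20,400),sauce=(305,335,120,158,60,220)).items():
    P=W[reg(*a)]; c,r=cv2.minEnclosingCircle(P[:,:2].astype(np.float32)); print(n,np.round(c,1),round(r,1),np.nanpercentile(P[:,2],[5,50,98]).round(1),len(P))
print("counter",[W[y,x].round(1).tolist() for x,y in((300,215),(400,250),(480,300),(330,330))])
```

```text
wide ((695.3544921875, -206.29635620117188), (233.90084838867188, 257.65374755859375), 11.430254936218262) 98.28091749605449 [[555.2000122070312, -103.19999694824219], [606.2999877929688, -355.70001220703125], [835.5, -309.3999938964844], [784.5, -56.79999923706055]]
small ((645.7189331054688, 212.2686767578125), (171.3115234375, 184.58103942871094), 76.25958251953125) 97.74754367925505 [[535.7000122070312, 151.0], [715.0, 107.0999984741211], [755.7000122070312, 273.6000061035156], [576.4000244140625, 317.3999938964844]]
plate [440.   27.7] 89.3 [ 9.6 14.8 23.6] 2019
blue [ 250.  -278.3] 116.5 [ 9.5 14.7 23.9] 2104
pink [315.7 255.4] 90.7 [ 9.5 14.5 23.8] 2000
ram [648.2   4. ] 33.7 [32.1 39.7 44.5] 165
salt [ 458.6 -504.9] 42.8 [31.5 45.3 53.5] 335
mill [ 600.4 -509.7] 25.9 [ 46.9 155.  185.6] 684
pot [ 862.6 -190.2] 118.5 [53.3 84.8 99.3] 4532
sauce [725.3  -6.4] 27.1 [ 75.3 142.2 186.2] 500
counter [[547.8, 50.2, -2.1], [451.6, -212.3, 1.1], [316.5, -422.0, 3.2], [244.3, -24.8, 0.5]]
```

```bash
cat >> h.py <<'E'
def quat(M): q=R.from_matrix(M).as_quat(); return [q[3],q[0],q[1],q[2]]
def tool(alpha,yaw,flip=1):   # tool z: heading yaw, alpha rad below horizontal; closing axis horizontal
    z=np.array([np.cos(alpha)*np.cos(yaw),np.cos(alpha)*np.sin(yaw),-np.sin(alpha)])
    y=flip*np.array([-np.sin(yaw),np.cos(yaw),0]); return np.column_stack([np.cross(y,z),y,z])
E
python3 - <<'E'
from h import *
W=np.load("pics/top0.npy"); v,u=np.mgrid[0:480,0:640]
m=(v>110)&(v<215)&(u>335)&(u<475)&(abs(W[...,2]-98)<9)
ex=np.array([np.cos(.2),np.sin(.2)]); f=np.array([580.7,-229.4])
s=(W[...,:2]-f)@ex; t=(W[...,:2]-f)@np.array([-ex[1],ex[0]])
P=W[m&(s<168)][:,:2]; r=cv2.minAreaRect(P.astype(np.float32)); print(r,cv2.boxPoints(r).tolist())
# front edge & left/right side fit
m2=m&(s<168)
T=t[m2];S=s[m2]; b=np.arange(-110,111,10)
e=np.array([S[(abs(T-k)<5)].min() for k in b]); print(np.polyfit(b,e,1),np.round(e,1)); print(np.percentile(T,[0.2,99.8]))
# pot extents
p=(v>30)&(v<125)&(u>340)&(u<430)&(W[...,2]>25)&(s>175); print("behind hinge: min s",np.percentile(s[p],1), "z there",np.percentile(W[p][:,2],[50,99]))
print("tip_reach",bot.tip_reach)
yaw=.2
h=np.array([*(f+177*ex),94.])
for al in (0.,.3,.5,.7):
  for yw in (.2,-.1,-.35):
   for fl in(1,-1):
    M=tool(al,yw,fl); out=[]
    for th in (-.15,0.,.4,.8,1.2,1.57,1.8):
      rho=160
      tip=h+rho*np.array([-np.cos(th)*ex[0],-np.cos(th)*ex[1],np.sin(th)])
      j=bot.ik(list(tip-19*M[:,2]),quat(M)); out.append('.' if j is None else 'o')
    print(al,yw,fl,''.join(out), None if j is None else np.round(j,2))
E
```

```text
((663.047607421875, -212.7472381591797), (167.93226623535156, 257.6467590332031), 11.49290657043457) [[555.0974731445312, -103.23681640625], [606.4326782226562, -355.71759033203125], [770.9977416992188, -322.2576599121094], [719.6625366210938, -69.77688598632812]]
[-0.00145364  0.44459593] [0.8 0.5 0.6 0.1 0.7 0.3 1.1 0.4 0.3 0.4 0.5 0.4 0.6 0.6 0.3 0.  0.1 0.7
 0.3 0.5 0.1 0.4 0.3]
[-127.21978401  127.92919525]
behind hinge: min s 219.2069956199256 z there [ 84.93451352 100.32469153]
tip_reach 19.0
0.0 0.2 1 ooooooo [-0.47  0.67  1.54  2.23  0.89  2.26]
0.0 0.2 -1 ooooooo [-0.47  0.67  1.54  2.23  0.89 -0.89]
0.0 -0.1 1 ooooooo [-0.35  0.63  1.63  2.75  0.72  1.87]
0.0 -0.1 -1 ooooooo [-0.35  0.63  1.63  2.75  0.72 -1.27]
0.0 -0.35 1 ooooooo [-0.25  0.62  1.63  3.3   0.69  1.45]
0.0 -0.35 -1 ooooooo [-0.25  0.62  1.63  3.3   0.69 -1.7 ]
0.3 0.2 1 oooo... None
0.3 0.2 -1 ooooooo [-0.45  0.59  1.49  1.76  0.63 -0.45]
0.3 -0.1 1 ooooooo [-0.35  0.53  1.57  2.32  0.33  2.29]
0.3 -0.1 -1 ooooooo [-0.35  0.53  1.57  2.32  0.33 -0.85]
0.3 -0.35 1 ooooooo [-0.25  0.53  1.58  3.54  0.26  1.22]
0.3 -0.35 -1 ooooooo [-0.25  0.53  1.58  3.54  0.26 -1.92]
0.5 0.2 1 oo..... None
0.5 0.2 -1 ooooooo [-0.44  0.56  1.41  1.26  0.58  0.02]
0.5 -0.1 1 ooo.... None
0.5 -0.1 -1 ooooooo [-0.34  0.51  1.49  1.2   0.23  0.26]
0.5 -0.35 1 ooooooo [-0.25  0.51  1.49 -0.88  0.11 -0.65]
0.5 -0.35 -1 ooooooo [-0.25  0.51  1.49 -0.88  0.11  2.49]
0.7 0.2 1 ....... None
0.7 0.2 -1 ooooooo [-0.41  0.57  1.3   0.79  0.66  0.47]
0.7 -0.1 1 o...ooo [-0.33  0.53  1.36  0.43  0.43 -2.12]
0.7 -0.1 -1 ooooooo [-0.33  0.53  1.36  0.43  0.43  1.02]
0.7 -0.35 1 oo.oooo [-0.26  0.53  1.37 -0.19  0.39 -1.33]
0.7 -0.35 -1 ooooooo [-0.26  0.53  1.37 -0.19  0.39  1.81]
```

```bash
cat >> h.py <<'E'
yaw=.199; ex=np.array([np.cos(yaw),np.sin(yaw),0]); ey=np.array([-ex[1],ex[0],0]); ez=np.array([0,0,1.])
lip=np.array([581.1,-229.3,94]); hinge=lip+177*ex; box=lip+99.5*ex; box[2]=0
al=.5; TM=tool(al,yaw,-1); TQ=quat(TM); up=np.sin(al)*ex+np.cos(al)*ez
def corner2tcp(c): return list(c-11*up-19*TM[:,2])
def arc(phi,rho=163): return corner2tcp(hinge+rho*(-np.cos(phi)*ex+np.sin(phi)*ez))
E
python3 - <<'E'
from h import *
bot.move_gripper(0)
p0=np.array(arc(-.12)); pre=p0-70*ex
bot.move_to(list(pre+150*ez),TQ); print(bot.read_state()["ee_pos"],pre,bot.read_state()["clock"])
bot.servo_line(list(pre),speed=120)
print(bot.servo_line(list(p0),speed=60,until_force=6))
s=bot.read_state();print(s["ee_pos"],p0,s["ft_force"],s["clock"],s["grip_width"])
for phi in (-.05,.05): print(bot.servo_line(arc(phi),speed=40,until_force=12), bot.read_state()["ft_force"])
c=bot.read_camera("scene"); cv2.imwrite("pics/s1.png",c["image"])
E
```

```text
[ 506.13443956 -243.94672691  223.9984255 ] [ 505.83962703 -244.47769581   73.94258726] 3.6167
False
[ 574.2230208  -230.7680136    73.89553533] [ 574.45816002 -230.63945425   73.94258726] [0.40141313 0.60512233 0.01603639] 6.3333 -0.24524792359126496
False [-0.2400642   0.37245199  0.12479426]
False [-0.29830365 -0.18348246 -1.35149621]
```

View pics/s1.png

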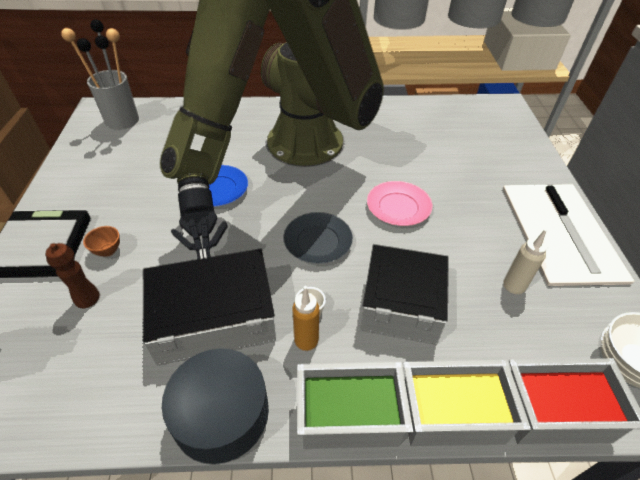

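The fingers are under the lip at about (205,258), and the force reading of −1.35 N in z shows the lid's weight on them. I'll carry on along the arc.

Run:
```python
from h import *
for phi in np.append(np.arange(.2,1.8,.15),1.82):
    hit=bot.servo_line(arc(phi),speed=70,until_force=12); print(round(phi,2),hit,bot.read_state()["ft_force"].round(1))
    if hit: break
print(bot.read_state()["clock"])
c=bot.read_camera("scene"); cv2.imwrite("pics/s2.png",c["image"])
```

```text
0.2 False [ 0.1 -1.2 -1.2]
0.35 False [-0.5 -1.1 -1.4]
0.5 False [-0.6 -1.  -0.5]
0.65 False [-1.1 -0.1 -0.4]
0.8 False [-1.5 -0.6 -0.7]
0.95 False [-0.9 -0.5 -0. ]
1.1 False [-0.7 -0.4 -0.2]
1.25 False [-0.9  1.   0.7]
1.4 False [-0.9 -0.1 -0.3]
1.55 False [-0.2 -1.1  0.3]
1.7 False [-0.5  0.3 -0.1]
1.82 False [0.3 0.1 0.7]
13.3083
```

View pics/s2.png

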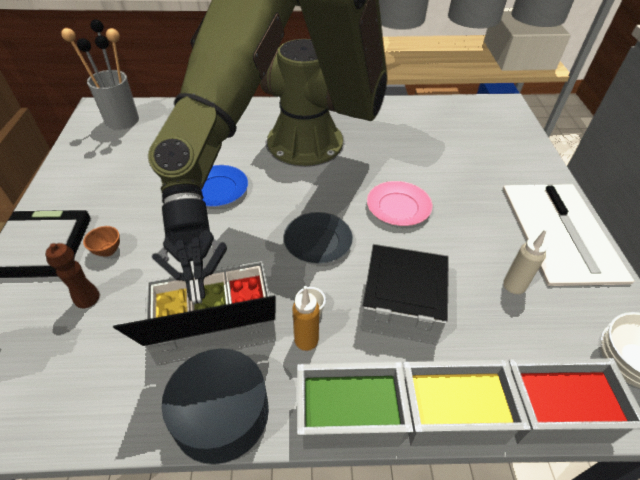

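The lid is open, leaning back around (200,320), with the pans exposed. Next I'll retract and tow the plate from inside its rim.

```bash
cat >> h.py <<'E'
def plate_pos(name):
    c=bot.read_camera("top"); cv2.imwrite(f"pics/{name}.png",c["image"]); W=cloud(c); return c["image"],W
def down(u): # tool down, closing axis perpendicular to push u
    best=None
    for s in(1,-1):
        y=s*np.array([-u[1],u[0],0]); z=-ez; yield quat(np.column_stack([np.cross(y,z),y,z]))
E
python3 - <<'E'
from h import *
p=np.array(bot.read_state()["ee_pos"])
bot.servo_line(list(p-150*TM[:,2]*np.array([1,1,.6])),speed=200)
P0=np.array([440,27.7,0]); P1=box-192*ex; u=(P1-P0)/np.linalg.norm(P1-P0); print(P1,u)
a=P0+15*u; b=P1+51*u
def z(p,tip): return [p[0],p[1],tip+19]
for q in down(u):
    js=[bot.ik(z(p,t),q) for p in(a,b) for t in(9,110)]
    if all(j is not None for j in js): print(np.round(js,2)); break
bot.move_to(z(a,110),q)
print(bot.read_state()["clock"])
print("down",bot.servo_line(z(a,9),speed=60,until_force=4), bot.read_state()["ee_pos"],bot.read_state()["ft_force"])
E
```

```text
[ 490.42550997 -247.58624777    0.        ] [ 0.18017702 -0.9836342   0.        ]
[[-0.05  0.41  1.99 -0.    0.74 -0.23]
 [-0.05  0.22  1.94 -0.    0.99 -0.23]
 [-0.6   0.64  1.6  -0.    0.91 -0.78]
 [-0.6   0.49  1.55 -0.    1.1  -0.78]]
15.5083
down False [442.85856992  12.95621613  28.25887318] [-0.44178678  0.24287779 -0.09690792]
```

Run:
```python
from h import *
P0=np.array([440,27.7,0]); P1=box-192*ex; u=(P1-P0)/np.linalg.norm(P1-P0)
L=np.linalg.norm(P1-P0)
for d in (45,60,100,160,220,L+51):
    p=P0+d*u; h=bot.servo_line([p[0],p[1],28],speed=50,until_force=14); s=bot.read_state(); print(round(d),h,s["ee_pos"].round(1),s["ft_force"].round(1))
    if h: break
```

```text
45 False [448.1 -16.6  28. ] [-0.2  0.1 -0.3]
60 False [451.1 -31.5  28.2] [ 0.8 -1.7  4.5]
100 False [458.  -70.3  28.2] [-1.4  4.   8.3]
160 False [ 468.8 -129.    28.1] [-2.1  5.6  7.2]
220 False [ 479.6 -188.    28.2] [-2.1  5.9  8. ]
331 False [ 499.7 -296.7   28.2] [-1.7  8.   9.4]
```

Run:
```python
from h import *
P0=np.array([440,27.7,0]); P1=box-192*ex; u=(P1-P0)/np.linalg.norm(P1-P0)
p=bot.read_state()["ee_pos"]-30*u; bot.servo_line(list(p),speed=60); p[2]=200; bot.servo_line(list(p),speed=150)
bot.move_to([250,150,250],bot.read_state()["tool_rot"])
im,W=plate_pos("t3")
v,uu=np.mgrid[0:480,0:640]; d=np.hypot(W[...,0]-P1[0],W[...,1]-P1[1])
m=(d<125)&(W[...,2]>9)&(W[...,2]<35)&(((W-lip)@ex)<15)&(im.max(2)<110)
P=W[m]; c,r=cv2.minEnclosingCircle(P[:,:2].astype(np.float32)); c=np.array([*c,0])
print(c,r,len(P),"box frame",(c-box)@ex,(c-box)@ey)
l=(np.abs((W-hinge)@ey)<125)&(W[...,2]>130)&((W-hinge)@ex>-60)&((W-hinge)@ex<130)
Q=W[l]; s=(Q-hinge)@ex; k=np.polyfit(Q[:,2]-94,s,1); print("lid top",np.percentile(Q[:,2],99),"angle",np.pi/2+np.arctan(k[0]),len(Q))
print(bot.read_state()["clock"],bot.read_state()["ft_force"])
```

```text
[ 491.1519165  -249.45115662    0.        ] 88.71859741210938 1851 box frame -191.6566015465876 -1.9717071219661175
lid top 260.53377330648544 angle 1.92145393828936 4131
28.3333 [ 0.36231239 -0.38053198  0.00673102]
```

View pics/t3.png

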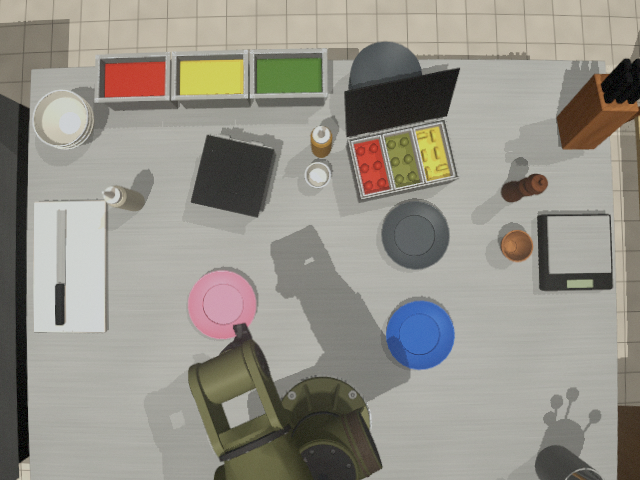

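The lid rests open at 1.92 rad. The plate at (415,234) is centred in front of the wide box (box frame x −192 mm, y −2 mm), and nothing else has moved.

```bash
python3 -c "
from rig import bot
print(bot.finish_job())"
```

```text
the job is handed in; nothing more can be done
None
```

The job is handed in: the last measurement before that showed the wide box's lid open at its stop (1.92 rad) and the plate 2 mm off the box's middle line, its rim about 24 mm from the front wall; in the last top picture the small box is shut and the other things look unmoved.

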